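Open the sprung socket case under control

ROBOT

A 7-joint arm with a two-finger parallel gripper is mounted at the origin on the work surface. World frame = base frame: x ahead of the robot, y to its left, z up, the work surface at z = 0. Lengths are in m, angles in degrees, forces in N, time in s.
With the tool pointing down it reaches from about 0.425 to 0.875 m from the base axis. Payload 4.7 kg.
Tool frame: the origin (TCP) lies at the very end of the fingers, on their centre line; the grasp point (between the pads) lies 19 mm behind it; z points along the fingers, y is the direction in which the jaws open and shut (so a half turn about z gives the same grasp; the last joint's range is limited). The gripper opens to 87 mm and grips with 3 to 60 N. Pads are 19 mm wide; open, the fingers measure 117 mm over their backs; the gripper's body (75 mm by 190 mm) begins 51 mm behind the grasp point.
Start: joints at [67.214, 18.392, -4.016, 83.108, 1.295, 78.541, -3.26], TCP at [0.26, -0.596, 0.223] pointing down, gripper open.
Joint ranges: [-163.93, 163.93], [-17.29, 119.83], [-79.2, 71.16], [3.27, 140.29], [-89.18, 269.18], [5.43, 117.66], [-154.24, 154.24]. Speed limits (degrees/s): [147.25, 147.25, 180, 180, 180, 180, 180].

INTERFACE

Orientations are given as [roll, pitch, yaw] about the fixed x, y, z axes, in that order (R = Rz(yaw) Ry(pitch) Rx(roll)).
In Python, from cell import * gives the robot as it stands.
- The arm moves only by the tool arm_command, never from a script. Its argument "targets" is a list that holds one entry, the list of rows, each a list of 7 numbers: the shift along the tool's x, y, z in m, then the turn, a rotation vector about the tool's x, y, z in degrees, then the gripper's target within -1 to 1 (shut at 1, half-way at 0, fully open at -1). In form: [[[tx, ty, tz, rx, ry, rz, claw], ...]]. A call has 1 to 10 rows; each row is the pose to reach, as a shift and turn from the pose commanded when the call began, along the tool's axes at that moment; what a row does not reach only later rows make up. A row lasts 1/10 s, in which the tool goes at most 50 mm and 8.59 degrees, less where a joint would pass 70% of its speed; a pose out of reach is approached as far as the arm can. A call with a gripper value outside its range is refused whole. The fingers move at their own pace and stop on an object; "newtons" is the grip in N (left out, the last holds). Time passes only in rows, so rows that repeat a pose let the fingers close. It gives the time, the measured TCP pose, the force and the opening at its end, in the units of the state.
- get_obs(): the state, without advancing time (a new reading comes with each control period).
- read_camera(name): name is "side" or "top"; returns a dict with "img" (384x512x3 uint8, red, green, blue), "z_map" (384x512 float32, m along the optical axis (not along the pixel's ray), 0 where there is no reading), "K" (3x3 intrinsics, pixels), "D" ([k1, k2, p1, p2, k3] as OpenCV has them; the pictures are not rectified), "origin" and "attitude" of the camera in the world. Camera axes: x right, y down, z forward; pixel columns grow to the right and rows downward; lengths in m; the calibration is good to about 2 mm. A picture is of the moment at which its call begins.
- sign_off(): hands the job in, once; it reports no verdict.
Trained networks look in the newest picture that a camera, given by its name, has taken for a name from the list of things; names that differ only in an ending like _2 or _b are one class to them, and where a whole thing is asked for, a point or a joint stands for the part that bears it (a point fixed in the world has none). Each returns a list of dicts, best first, with "conf" (0 to 1); they miss things now and then, are a little off and sometimes report something else, mostly with a low value. They report only what shows in the picture. A call takes as long as a camera call.
- search_frame(thing, camera): "position" ([column, row] in pixels, amid what is visible of it).
The state is a dict: "time_s": time; "qpos": joint angles; "joint_velocities": joint speeds; "effort": joint torques, N m; "tool_pos": TCP position; "tool_rot": TCP orientation; "force": force on the tool from outside, world axes, zero at the start; "wrist_torque": the same for the moment, N m; "grip_width": finger opening in m.
Only numpy, scipy, OpenCV 4.12 (cv2) and the standard library are available. Lean on these libraries where they do the work, as an engineer would, in place of code of your own. Each camera call takes 0.05 s, during which the arm holds its last target.

TASK

Open the green socket case on the bench: push its red release button down until the catch lets go, without ramming it, and keep your hand over the lid as you do, because the lid is strongly sprung. Catch it as it pops, steady it all the way up at an easy pace so that it never flies open, and leave it standing fully open and still, with the button free again and the things around it undisturbed.

Things in the scene. Friction and masses are not known exactly. Their poses are not given: they have to be found in the camera images.
- case: Green socket case, fixed to the bench: 150 (x) x 230 (y) mm, base rim 64 mm high, shut lid 24 mm deep, so its top is 88 mm above the bench. Origin: centre of its underside; x points from the latch side (front, towards the robot) to the hinge side. Black latch housing, 52 mm (x) x 64 mm, top at 84 mm, against the middle of the front, carries the red button.
- button_axis (a point): Point on the axis of the red button, level with the housing's top, 84 mm above the bench and 31 mm before the lid's front edge. The cap, 28 (case x) x 36 (y) mm, screws on a stem: its top stands 9 to 19 mm above the shut lid, not known which. Travel 7 mm straight down to a hard stop; the lid is freed past about 5 mm. Spring 2.6 N, 7 N at the bottom; over 20 N harms the catch.
- button (a joint): How far the red button is pushed down from its rest, m: 0 at rest, 0.007 at its stop. It springs back up when let go.
- lid (a joint): Lid angle, rad: 0 shut and latched, 1.66 fully open against its stop, just past upright. A hinge spring opens it with about 0.35 N m when shut, fading to 0.05 N m near full open (3 N, then under 1 N, at 105 mm from the hinge). Let go, it flies open in under half a second; held back, it rests against what holds it. Lid mass about 0.3 kg.
- lid_front (a point): Middle of the upper front edge of the lid, 149 mm before and 24 mm above the hinge axis when shut. The middle 90 mm of the lid's top (across y) is flat and bare. A steel striker tab 32 mm wide stands 8 mm out of the front skirt, 64 to 69 mm above the bench when shut.
- hinge_mid (a point): Middle of the hinge axis, which runs along case y, at case x = +74 mm and 64 mm above the bench. The lid turns about it, its front edge going up and then away from the robot.
- spray_red: Loose red spray can, 53 mm across, 156 mm tall; origin: centre of its foot. Leave it standing.
- spray_blue: Loose blue spray can, 53 mm across, 156 mm tall; origin: centre of its foot. Leave it standing.
- grease_tin: Loose tin, 60 mm across, 75 mm tall; origin: centre of its foot. Leave alone.
- tape: Loose grey roll of tape, 100 mm across, 24 mm tall, lying flat; origin: centre of its underside. Leave alone.
- spanner: Loose steel spanner, 190 mm, lying flat to the left of the case. Leave alone.
- driver: Loose screwdriver with an orange handle, 200 mm, lying to the left of the case. Leave alone.
- disc_box: Loose cardboard box 120 x 120 x 50 mm with a grinding disc on it, right of the case. Leave alone.

How it is judged:
By the outcome, as a careful person would: the job done as asked, in the order asked, and still so for the second after the job is handed in, with the robot touching nothing.
It also fails if it takes over 42 s, if anything falls off the work surface, if the arm or the gripper's body presses on something with over 40 N, if the wrist force passes 120 N, or if a joint passes its speed limit or range.

## Working session

There is one attempt and no reset: what is moved stays moved. The work goes in short steps, Python scripts to look and compute and a tool call to move; the robot and the scene stay as the last step left them, time stands still between calls to the robot, and variables do not carry over. Pictures are saved under pics/ and viewed, and the job is handed in when it is done.

Besides the shell and the picture viewer there is one more tool, called after "Emit:" by a JSON object that holds its "op" and its "data". arm_command: Moves the arm, as the interface text tells. Its arguments: {"type":"object","properties":{"targets":{"type":"array","items":{"type":"array","items":{"type":"array","items":{"type":"number"}}}},"newtons":{"type":"number"}},"required":["targets"]}

```bash
mkdir -p pics; ls
cat > h.py <<'E'
from cell import *
import numpy as np, cv2
from scipy.spatial.transform import Rotation as R
def shot(name,fn):
    c=read_camera(name); cv2.imwrite('pics/'+fn,cv2.cvtColor(c['img'],cv2.COLOR_RGB2BGR)); return c
def rot(c):
    a=np.array(c['attitude'],float)
    return a if a.shape==(3,3) else R.from_euler('xyz',a,degrees=True).as_matrix()
def ray(c,uv):
    p=cv2.undistortPoints(np.array([[uv]],float),np.array(c['K']),np.array(c['D'])).ravel()
    return np.array([p[0],p[1],1.])
def p3(c,uv,z=None):
    if z is None: z=c['z_map'][int(round(uv[1])),int(round(uv[0]))]
    return rot(c)@(ray(c,uv)*z)+np.array(c['origin'])
def pz(c,uv,h):
    d=rot(c)@ray(c,uv); o=np.array(c['origin']); return o+d*(h-o[2])/d[2]
def cloud(c):
    H,W=c['z_map'].shape
    g=np.stack(np.meshgrid(np.arange(W),np.arange(H)),-1).reshape(-1,1,2).astype(float)
    p=cv2.undistortPoints(g,np.array(c['K']),np.array(c['D'])).reshape(H,W,2)
    v=np.concatenate([p,np.ones((H,W,1))],-1)*c['z_map'][...,None]
    return v@rot(c).T+np.array(c['origin'])
E
python3 - <<'E'
from h import *
for n in ['top','side']:
    c=shot(n,n+'0.png'); print(n,c['origin'],c['attitude'],np.array(c['K']).tolist(),c['D'])
    for t in ['case','button','lid','button_axis','lid_front','hinge_mid','spray_red','spray_blue','grease_tin','tape','spanner','driver','disc_box']:
        r=search_frame(t,n); print(t,[(x['position'],round(x['conf'],2),p3(c,x['position']).round(3).tolist()) for x in r[:2]])
print(get_obs())
E
```

```text
pics
top [0.43138757 0.06249768 1.05699638] [-172.09370986   -1.24514579  -88.3085154 ] [[417.6059616916115, 0.0, 254.36673856887506], [0.0, 417.6059616916115, 194.84414788960632], [0.0, 0.0, 1.0]] [0.03498815 0.         0.         0.         0.        ]
case [([306.4, 203.7], 0.94, [0.55, -0.077, 0.087]), ([310.0, 244.1], 0.41, [0.455, -0.084, 0.106])]
button [([312.1, 244.5], 0.55, [0.455, -0.089, 0.103])]
lid []
button_axis [([308.0, 199.5], 0.82, [0.56, -0.081, 0.088]), ([185.2, 213.5], 0.33, [0.523, 0.214, 0.024])]
lid_front [([310.5, 200.4], 0.72, [0.557, -0.086, 0.089])]
hinge_mid [([308.8, 203.4], 0.95, [0.55, -0.083, 0.088])]
spray_red [([223.8, 242.2], 0.82, [0.453, 0.109, 0.156])]
spray_blue [([391.6, 200.2], 0.74, [0.556, -0.255, 0.15])]
grease_tin [([230.5, 200.1], 0.58, [0.554, 0.101, 0.074])]
tape [([403.8, 242.2], 0.96, [0.471, -0.337, -0.001])]
spanner [([205.3, 206.2], 0.84, [0.545, 0.167, 0.008])]
driver [([184.5, 211.0], 0.83, [0.53, 0.216, 0.022])]
disc_box [([428.8, 200.5], 0.76, [0.572, -0.381, 0.049])]
side [0.09532102 0.65902513 0.88767922] [-135.56152975    
[... 1013 characters left out ...]
.384, 0.05])]
{'time_s': 1.4, 'qpos': array([67.21536552, 18.39268918, -4.01619581, 83.10815816,  1.29454397,
       78.54221788, -3.25948841]), 'joint_velocities': array([ 0.11046881, -0.0285321 , -0.01453889,  0.06724827, -0.07944313,
       -0.0473952 , -0.01007882]), 'effort': array([-3.77112246e-05, -4.91097772e+01, -4.03201450e-01, -3.12769282e+01,
       -6.36974210e-02,  3.37337656e-02,  1.70176185e-05]), 'tool_pos': array([ 0.26012775, -0.59568637,  0.22257253]), 'tool_rot': array([1.79997954e+02, 2.34959065e-03, 2.35939559e+01]), 'force': array([-0.35823308, -0.11904756,  0.19245924]), 'wrist_torque': array([-0.05186265,  0.01228312,  0.03369018]), 'grip_width': 0.0873021198762388}
```

View images.

View pics/top0.png

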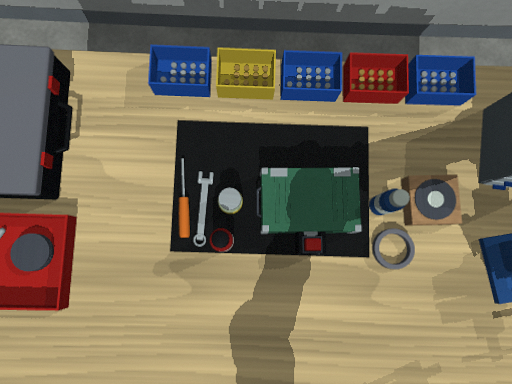

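View pics/side0.png

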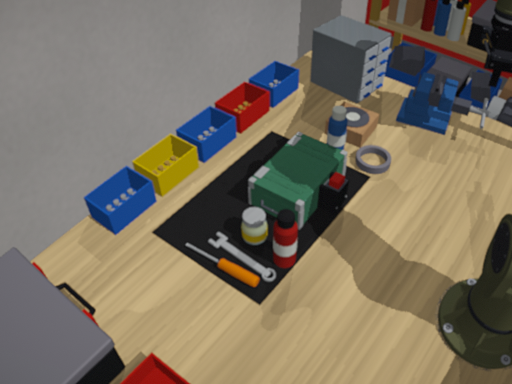

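Run:
```python
from h import *
import pickle
c=read_camera('top'); s=read_camera('side'); pickle.dump((c,s),open('c.pkl','wb'))
for n,cc in (('top',c),('side',s)):
    P=cloud(cc); hsv=cv2.cvtColor(cc['img'],cv2.COLOR_RGB2HSV)
    near=(abs(P[...,0]-.52)<.15)&(abs(P[...,1]+.085)<.15)
    lid=near&(abs(P[...,2]-.088)<.004)&(hsv[...,0]>35)&(hsv[...,0]<95)&(hsv[...,1]>80)
    q=P[lid]; r=cv2.minAreaRect(q[:,:2].astype(np.float32)); print(n,'lid',len(q),r,cv2.boxPoints(r).round(3).tolist(),np.median(q[:,2]))
    red=near&((hsv[...,0]<8)|(hsv[...,0]>172))&(hsv[...,1]>120)&(P[...,1]<0)
    b=P[red]; print('btn',len(b),np.percentile(b[:,2],[5,25,50,75,95]).round(4)); t=b[b[:,2]>np.percentile(b[:,2],75)-.004]
    print(t.mean(0),cv2.minAreaRect(t[:,:2].astype(np.float32)))
```

```text
top lid 5498 ((0.5463059544563293, -0.08744912594556808), (0.1795247495174408, 0.22968372702598572), 2.3341448307037354) [[0.4519999921321869, 0.024000000208616257], [0.460999995470047, -0.20600000023841858], [0.640999972820282, -0.19900000095367432], [0.6309999823570251, 0.03099999949336052]] 0.08817986454652171
btn 218 [0.0846 0.1017 0.1037 0.105  0.1067]
[ 0.4570049  -0.09026917  0.10416979] ((0.45713114738464355, -0.08991426229476929), (0.024920541793107986, 0.03442404046654701), 1.7279422283172607)
side lid 3265 ((0.5592775940895081, -0.08718603104352951), (0.1554049849510193, 0.23354919254779816), 1.7172352075576782) [[0.4779999852180481, 0.027000000700354576], [0.48500001430511475, -0.20600000023841858], [0.6399999856948853, -0.20200000703334808], [0.6330000162124634, 0.03200000151991844]] 0.08913448514154931
btn 205 [0.0848 0.0946 0.1033 0.105  0.1072]
[ 0.45389057 -0.08922614  0.10480293] ((0.45356935262680054, -0.08989287912845612), (0.03811071068048477, 0.028291005641222), 89.36378479003906)
```

The top view shows the case amid the mat (lid ~[310,200]) with the red button at ~[313,244]. The red can is at [222,240] and the blue can at [390,202]. In the side view the button is at [338,181]. The lid is 88 mm high and yawed about 2°. The button axis is near (0.455, -0.090) with its top near 0.1045, inside the allowed 97–107 mm.

My plan is to put the near finger on the button and the far finger just over the lid, tilting the hand about 5°.

```bash
cat > g.py <<'E'
import numpy as np, sys
from scipy.spatial.transform import Rotation as R
YAW=1.9
Rc=R.from_euler('z',YAW,degrees=True)
H=np.array([.561,-.0875,0])   # case origin
def world(cx,cy,z): return H+Rc.apply([cx,cy,0])+[0,0,z]
def Rt(tilt): return Rc*R.from_euler('y',tilt,degrees=True)*R.from_euler('z',90,degrees=True)*R.from_euler('x',180,degrees=True)
def near_target(cx,z,tilt,off=.0435):   # inner edge of near finger at case cx, z
    r=Rt(tilt); return world(cx,0,z)+off*r.apply([0,1,0]), r
def far_target(cx,z,tilt,off=.0435):
    r=Rt(tilt); return world(cx,0,z)-off*r.apply([0,1,0]), r
def rel(p0,r0,p,r):
    return np.r_[r0.inv().apply(p-p0),(r0.inv()*r).as_rotvec(degrees=True)]
def now():
    from cell import get_obs
    o=get_obs(); return o,np.array(o['tool_pos']),R.from_euler('xyz',o['tool_rot'],degrees=True)
E
python3 - <<'E'
from g import *
o,p,r=now()
print(world(-.106,0,.084))
pt,rt=near_target(-.0995,.135,5)
print(pt,rt.as_euler('xyz',degrees=True)); print(rel(p,r,pt,rt).round(4))
mid=pt+[0,0,.085]; print(rel(p,r,mid,Rt(0)).round(4))
E
```

```text
[ 0.45505828 -0.09101445  0.084     ]
[ 0.50486535 -0.08936218  0.13120873] [-175.     0.    91.9]
[  0.427   -0.3661   0.0913   4.3972  -2.9742 -68.2623]
[ 4.26900e-01 -3.66100e-01  6.30000e-03  4.10000e-03  6.10000e-03
 -6.83075e+01]
```

Emit:
{"op": "arm_command", "data": {"targets": [[[0.02, -0.017, 0, 0, 0, -3.3, -1], [0.055, -0.047, 0, 0, 0, -8.8, -1], [0.09, -0.077, 0, 0, 0, -14.4, -1], [0.13, -0.111, 0, 0, 0, -20.8, -1], [0.17, -0.146, 0, 0, 0, -27.2, -1], [0.21, -0.18, 0, 0, 0, -33.6, -1], [0.25, -0.214, 0, 0, 0, -40, -1], [0.29, -0.249, 0, 0, 0, -46.4, -1], [0.33, -0.283, 0, 0, 0, -52.8, -1], [0.365, -0.313, 0, 0, 0, -58.4, -1]]]}}

```text
time_s: 2.5
tool_pos: [0.4646, -0.1721, 0.223]
tool_rot: [179.9, 0.1, 82.2]
force: [0.3, -0.6, -0.3]
grip_width: 0.0872
```

Run:
```python
from g import *
o,p,r=now()
print(o['time_s'],p,o['tool_rot'],o['force'],o['joint_velocities'].round(1))
pt,rt=near_target(-.0995,.125,5)
print(rel(p,r,pt,rt).round(4))
```

```text
2.5 [ 0.4645514  -0.17209091  0.22299892] [1.79940077e+02 5.37196700e-02 8.22269542e+01] [ 0.32763236 -0.56082971 -0.34052185] [-29.5   4.7 -29.3  -4.1   2.3  -0.4  -3.8]
[ 0.0875  0.0286  0.1017  5.0434 -0.3635 -9.6695]
```

Run:
```python
from g import *
r0=R.from_euler('xyz',[180,0,23.594+58.4],degrees=True);p0=np.array([.46928,-.16276,.2226])
pt,rt=near_target(-.0995,.125,5)
print(rel(p0,r0,pt,rt).round(4))
```

```text
[ 0.0776  0.025   0.1014  4.9875 -0.4322 -9.8997]
```

Emit:
{"op": "arm_command", "data": {"targets": [[[0.02, 0.0064, 0.012, 0.6, -0.05, -1.2, -1], [0.038, 0.0122, 0.03, 1.5, -0.1, -2.9, -1], [0.055, 0.0177, 0.05, 2.5, -0.2, -4.9, -1], [0.068, 0.0219, 0.068, 3.4, -0.3, -6.6, -1], [0.076, 0.0245, 0.083, 4.2, -0.35, -8.2, -1], [0.0776, 0.025, 0.094, 4.7, -0.4, -9.4, -1], [0.0776, 0.025, 0.1, 5, -0.43, -9.9, -1], [0.0776, 0.025, 0.1014, 5, -0.43, -9.9, -1], [0.0776, 0.025, 0.1014, 5, -0.43, -9.9, -1]]]}}

```text
time_s: 3.4
tool_pos: [0.4995, -0.1013, 0.1214]
tool_rot: [-175.0, 0.0, 91.8]
force: [-0.2, -0.7, -0.4]
grip_width: 0.0872
```

Run:
```python
from g import *
from h import shot,cloud
o,p,r=now()
print(o['time_s'],p,o['tool_rot'],o['force'],o['joint_velocities'].round(1))
pt,rt=near_target(-.0995,.125,5)
print(rel(p,r,pt,rt).round(4))
shot('side','side1.png'); shot('top','top1.png')
import cv2
a=cv2.imread('pics/side1.png')[100:260,230:400]; cv2.imwrite('pics/side1z.png',cv2.resize(a,None,fx=3.5,fy=3.5))
```

```text
3.4 [ 0.499468   -0.10134705  0.12143458] [-1.75006878e+02  2.86020093e-02  9.18226724e+01] [-0.22652213 -0.66461057 -0.36730289] [ 0.1 -0.6 -0.2 -0.4 -0.1  0.   0.1]
[ 0.0118  0.0058 -0.0003  0.0069  0.0218 -0.0795]
```

View pics/side1z.png

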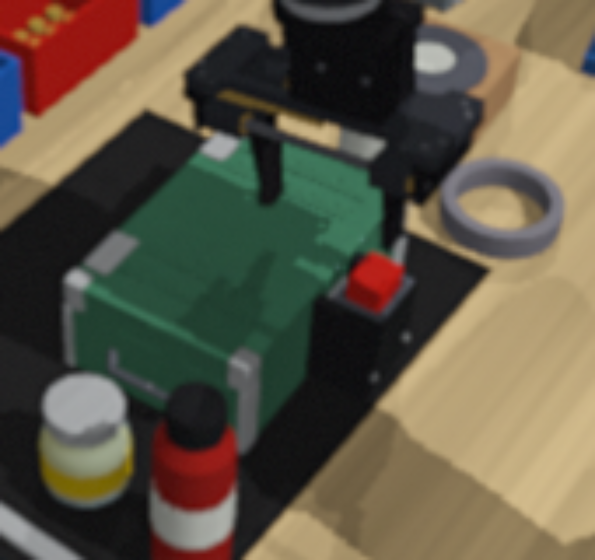

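Emit:
{"op": "arm_command", "data": {"targets": [[[0.004, 0.002, 0, 0, 0, 0, -1], [0.008, 0.004, 0, 0, 0, 0, -1], [0.0118, 0.0058, 0.002, 0, 0, 0, -1], [0.0118, 0.0058, 0.006, 0, 0, 0, -1], [0.0118, 0.0058, 0.01, 0, 0, 0, -1], [0.0118, 0.0058, 0.01, 0, 0, 0, -1], [0.0118, 0.0058, 0.01, 0, 0, 0, -1]]]}}

```text
time_s: 4.2
tool_pos: [0.5038, -0.0887, 0.1104]
tool_rot: [-175.0, -0.0, 91.9]
force: [-0.3, 0.3, -0.7]
grip_width: 0.0871
```

Run:
```python
from g import *
from h import *
o,p,r=now()
print(o['time_s'],p,o['tool_rot'],o['force'])
near=p-.0435*r.apply([0,1,0]); far=p+.0585*r.apply([0,1,0]); print('near',near,'far',far)
c=shot('side','side2.png'); t=shot('top','top2.png')
import pickle; pickle.dump((c,t),open('c2.pkl','wb'))
def proj(c,P):
    M=rot(c); Rv=cv2.Rodrigues(M.T)[0]; tv=-M.T@np.array(c['origin'])
    return cv2.projectPoints(np.array([P]),Rv,tv,np.array(c['K']),np.array(c['D']))[0].ravel()
a=cv2.imread('pics/side2.png')
sc=6; x0,y0=280,120; b=cv2.resize(a[y0:y0+90,x0:x0+100],None,fx=sc,fy=sc)
for P in (near, near-.015*r.apply([0,1,0]), far, far-.015*r.apply([0,1,0]), world(-.106,0,.1045)):
    u=proj(c,P); cv2.circle(b,tuple(int(v) for v in ((u-[x0,y0]+.5)*sc)),3,(255,0,255),-1)
cv2.imwrite('pics/side2z.png',b)
```

```text
4.2 [ 0.50375731 -0.08871675  0.11036463] [-1.74951615e+02 -5.05858644e-03  9.18914579e+01] [-0.32234246  0.26288813 -0.65983844]
near [ 0.46044968 -0.09014728  0.1141925 ] far [ 0.56199861 -0.08679292  0.10521681]
```

View pics/side2z.png

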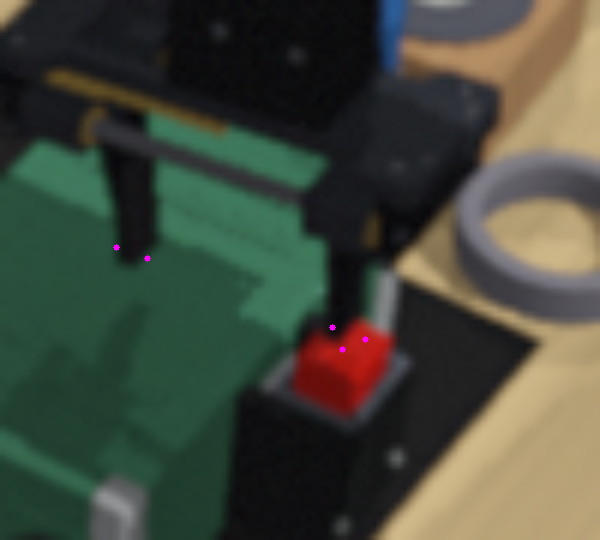

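View pics/top2.png

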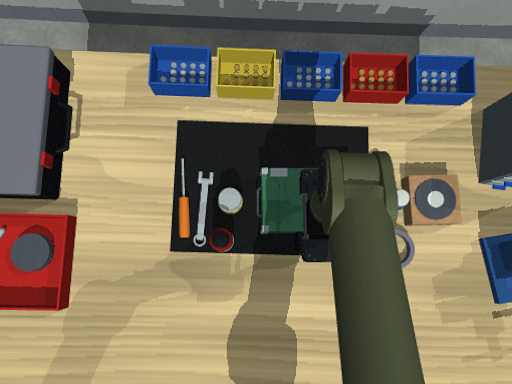

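The fingertips project where they should, with the near finger over the red cap at zoom [345,320] and the far finger above the lid at [135,255]. I'll lower until I feel the button.

Emit:
{"op": "arm_command", "data": {"targets": [[[0, 0, 0.003, 0, 0, 0, -1], [0, 0, 0.006, 0, 0, 0, -1], [0, 0, 0.007, 0, 0, 0, -1], [0, 0, 0.007, 0, 0, 0, -1]]]}}

```text
time_s: 4.7
tool_pos: [0.5032, -0.0886, 0.1034]
tool_rot: [-175.0, -0.0, 91.9]
force: [0.5, 0.6, 0.1]
grip_width: 0.0869
```

Emit:
{"op": "arm_command", "data": {"targets": [[[0, 0, 0.001, 0, 0, 0, -1], [0, 0, 0.0015, 0, 0, 0, -1], [0, 0, 0.0015, 0, 0, 0, -1]]]}}

```text
time_s: 5.0
tool_pos: [0.5033, -0.0886, 0.1022]
tool_rot: [-175.0, 0.0, 91.9]
force: [0.0, 0.1, -0.0]
grip_width: 0.087
```

Emit:
{"op": "arm_command", "data": {"targets": [[[0, 0, 0.001, 0, 0, 0, -1], [0, 0, 0.0015, 0, 0, 0, -1], [0, 0, 0.0015, 0, 0, 0, -1]]]}}

```text
time_s: 5.3
tool_pos: [0.5033, -0.0887, 0.101]
tool_rot: [-175.0, 0.0, 91.9]
force: [0.4, 0.9, 3.2]
grip_width: 0.0872
```

```bash
cat > s.py <<'E'
from g import *
o,p,r=now()
print(o['time_s'],p.round(4),o['tool_rot'].round(2),o['force'].round(2),o['wrist_torque'].round(3))
print('near',(p-.0435*r.apply([0,1,0])).round(4),'far out',(p+.0585*r.apply([0,1,0])).round(4),'far in',(p+.0435*r.apply([0,1,0])).round(4))
E
python3 s.py
```

```text
5.3 [ 0.5033 -0.0887  0.101 ] [-1.75e+02  1.00e-02  9.19e+01] [0.37 0.85 3.23] [0.004 0.014 0.031]
near [ 0.46   -0.0901  0.1048] far out [ 0.5616 -0.0867  0.0959] far in [ 0.5466 -0.0872  0.0972]
```

Emit:
{"op": "arm_command", "data": {"targets": [[[0, 0, 0.001, 0, 0, 0, -1], [0, 0, 0.0015, 0, 0, 0, -1], [0, 0, 0.0015, 0, 0, 0, -1]]]}}

```text
time_s: 5.6
tool_pos: [0.5033, -0.0887, 0.0994]
tool_rot: [-175.0, 0.0, 91.9]
force: [0.6, -0.7, 3.8]
grip_width: 0.0871
```

Emit:
{"op": "arm_command", "data": {"targets": [[[0, 0, 0.001, 0, 0, 0, -1], [0, 0, 0.0015, 0, 0, 0, -1], [0, 0, 0.0015, 0, 0, 0, -1]]]}}

```text
time_s: 5.9
tool_pos: [0.5033, -0.0886, 0.0979]
tool_rot: [-175.0, 0.0, 91.9]
force: [1.0, 0.3, 5.5]
grip_width: 0.087
```

Emit:
{"op": "arm_command", "data": {"targets": [[[0, 0, 0.0005, 0, 0, 0, -1], [0, 0, 0.001, 0, 0, 0, -1], [0, 0, 0.001, 0, 0, 0, -1]]]}}

```text
time_s: 6.2
tool_pos: [0.5033, -0.0886, 0.097]
tool_rot: [-175.0, 0.0, 91.9]
force: [1.7, 0.6, 4.9]
grip_width: 0.0866
```

```bash
python3 s.py
```

```text
6.2 [ 0.5033 -0.0886  0.097 ] [-1.7504e+02  1.0000e-02  9.1910e+01] [1.69 0.63 4.9 ] [ 0.038 -0.162 -0.054]
near [ 0.46   -0.0901  0.1007] far out [ 0.5615 -0.0867  0.0919] far in [ 0.5466 -0.0872  0.0932]
```

Emit:
{"op": "arm_command", "data": {"targets": [[[0, 0, 0.0005, 0, 0, 0, -1], [0, 0, 0.0008, 0, 0, 0, -1], [0, 0, 0.0008, 0, 0, 0, -1]]]}}

```text
time_s: 6.5
tool_pos: [0.5033, -0.0886, 0.0963]
tool_rot: [-175.0, 0.0, 91.9]
force: [1.2, -0.0, 6.0]
grip_width: 0.0871
```

```bash
python3 s.py
```

```text
6.5 [ 0.5033 -0.0886  0.0963] [-1.7505e+02  1.0000e-02  9.1900e+01] [ 1.17 -0.01  5.96] [ 0.004 -0.104 -0.015]
near [ 0.46   -0.0901  0.1   ] far out [ 0.5615 -0.0867  0.0912] far in [ 0.5466 -0.0872  0.0925]
```

Emit:
{"op": "arm_command", "data": {"targets": [[[0, 0, 0.0004, 0, 0, 0, -1], [0, 0, 0.0007, 0, 0, 0, -1], [0, 0, 0.0007, 0, 0, 0, -1]]]}}

```text
time_s: 6.8
tool_pos: [0.5034, -0.0886, 0.0958]
tool_rot: [-175.1, 0.0, 91.9]
force: [0.4, -0.6, 5.9]
grip_width: 0.0868
```

```bash
python3 s.py
```

```text
6.8 [ 0.5034 -0.0886  0.0958] [-1.7507e+02  2.0000e-02  9.1900e+01] [ 0.44 -0.55  5.9 ] [ 0.061 -0.203  0.013]
near [ 0.46   -0.0901  0.0996] far out [ 0.5616 -0.0867  0.0908] far in [ 0.5467 -0.0872  0.0921]
```

```bash
cat > lid.py <<'E'
from g import *
from h import shot,cloud
import cv2,sys
c=shot('side',sys.argv[1]); P=cloud(c); hsv=cv2.cvtColor(c['img'],cv2.COLOR_RGB2HSV)
q=Rc.inv().apply((P-H).reshape(-1,3)).reshape(P.shape)
g=(hsv[...,0]>35)&(hsv[...,0]<95)&(hsv[...,1]>80)&(abs(q[...,1])<.12)&(q[...,0]>-.1)&(q[...,0]<.15)&(q[...,2]>.07)
a=q[g]
for lo in np.arange(-.09,.13,.02):
    m=(a[:,0]>=lo)&(a[:,0]<lo+.02)
    if m.sum()>5: print(round(lo+.01,3),m.sum(),np.percentile(a[m,2],[10,50,90]).round(4))
E
python3 lid.py side3.png
```

```text
-0.08 245 [0.0764 0.0896 0.0966]
-0.06 376 [0.0915 0.0941 0.0961]
-0.04 489 [0.0902 0.0934 0.0957]
-0.02 470 [0.0893 0.0927 0.095 ]
0.0 412 [0.0889 0.0921 0.0951]
0.02 372 [0.0868 0.0909 0.0933]
0.04 367 [0.0873 0.0901 0.0922]
0.06 223 [0.0869 0.0893 0.0914]
0.08 48 [0.0868 0.0889 0.0905]
```

The lid slopes about 2.3° (0.0893 at the hinge side to 0.0941 at the front), so it has popped and is resting on the far finger. Next I'll plan the guided arc.

```bash
cat > path.py <<'E'
from g import *
TILT=5
def rr(th): return .089+.025*np.clip(th/1.2,0,1)
def far_pt(th,r=None):
    r=rr(th) if r is None else r
    return .074-r*np.cos(th)+.024*np.sin(th), .064+r*np.sin(th)+.024*np.cos(th)
def pose(th): 
    x,z=far_pt(th); return far_target(x,z,TILT)
if __name__=='__main__':
    t=np.radians(TILT); u=np.array([np.cos(t),-np.sin(t)]); w=np.array([np.sin(t),np.cos(t)]) # jaw dir, up-finger
    for th in np.arange(0.05,1.7,.15):
        f=np.array(far_pt(th)); tcp=f-.0435*u
        out=[]
        for a,b in ((-.149,.024),(-.157,0.),(-.157,.005),(-.149,0)):
            q=np.array([.074+a*np.cos(th)+b*np.sin(th), .064-a*np.sin(th)+b*np.cos(th)])
            d=q-tcp; out+=[round((d@u+.0435)*1e3,1),round(d@w*1e3,1)]
        p,r=pose(th); print(round(th,2),p.round(3),'(above-near-face mm, height above tip mm):',out)
E
python3 path.py; python3 s.py
```

```text
0.05 [ 0.503 -0.089  0.096] (above-near-face mm, height above tip mm): [np.float64(28.1), np.float64(-2.2), np.float64(21.0), np.float64(-26.5), np.float64(20.8), np.float64(-21.5), np.float64(29.0), np.float64(-26.2)]
0.2 [ 0.505 -0.089  0.11 ] (above-near-face mm, height above tip mm): [np.float64(31.5), np.float64(6.3), np.float64(20.9), np.float64(-16.7), np.float64(21.4), np.float64(-11.7), np.float64(28.8), np.float64(-17.6)]
0.35 [ 0.509 -0.089  0.123] (above-near-face mm, height above tip mm): [np.float64(36.1), np.float64(13.7), np.float64(22.1), np.float64(-7.4), np.float64(23.4), np.float64(-2.6), np.float64(29.9), np.float64(-9.5)]
0.5 [ 0.516 -0.089  0.137] (above-near-face mm, height above tip mm): [np.float64(41.6), np.float64(19.9), np.float64(24.6), np.float64(1.1), np.float64(26.6), np.float64(5.7), np.float64(32.0), np.float64(-2.1)]
0.65 [ 0.525 -0.089  0.149] (above-near-face mm, height above tip mm): [np.float64(47.7), np.float64(24.8), np.float64(28.1), np.float64(8.8), np.float64(30.8), np.float64(13.0), np.float64(34.9), np.float64(4.5)]
0.8 [ 0.535 -0.088  0
[... 778 characters left out ...]
4(52.5), np.float64(31.9), np.float64(51.1), np.float64(22.6)]
1.4 [ 0.596 -0.086  0.184] (above-near-face mm, height above tip mm): [np.float64(78.1), np.float64(33.8), np.float64(52.8), np.float64(35.5), np.float64(57.7), np.float64(36.7), np.float64(54.9), np.float64(27.7)]
1.55 [ 0.613 -0.086  0.182] (above-near-face mm, height above tip mm): [np.float64(83.2), np.float64(34.8), np.float64(58.5), np.float64(40.2), np.float64(63.5), np.float64(40.7), np.float64(59.4), np.float64(32.2)]
6.85 [ 0.5034 -0.0886  0.0958] [-1.7507e+02  2.0000e-02  9.1900e+01] [1.31 0.01 7.24] [ 0.037 -0.102  0.025]
near [ 0.4601 -0.0901  0.0996] far out [ 0.5617 -0.0867  0.0908] far in [ 0.5467 -0.0872  0.0921]
```

```bash
cat > rows.py <<'E'
from path import *
import sys
a,b,n=float(sys.argv[1]),float(sys.argv[2]),int(sys.argv[3])
o,p,r=now()
print(o['time_s'],p.round(4),o['force'].round(2))
p0,r0=(p,r) if len(sys.argv)<5 else pose(a)
print('meas-vs-plan',rel(*pose(a),p,r).round(4))
for i in range(1,n+1):
    v=rel(p0,r0,*pose(a+(b-a)*i/n)); print([round(x,4) for x in v[:3]],v[3:].round(1))
E
python3 rows.py 0.04 0.2 10
```

```text
6.85 [ 0.5034 -0.0886  0.0958] [1.31 0.01 7.24]
meas-vs-plan [ 0.0008  0.0005 -0.0005 -0.0741 -0.0172  0.0001]
[np.float64(-0.0008), np.float64(-0.0005), np.float64(-0.0009)] [ 0.1  0.  -0. ]
[np.float64(-0.0008), np.float64(-0.0005), np.float64(-0.0024)] [ 0.1  0.  -0. ]
[np.float64(-0.0008), np.float64(-0.0004), np.float64(-0.0038)] [ 0.1  0.  -0. ]
[np.float64(-0.0008), np.float64(-0.0004), np.float64(-0.0053)] [ 0.1  0.  -0. ]
[np.float64(-0.0008), np.float64(-0.0003), np.float64(-0.0067)] [ 0.1  0.  -0. ]
[np.float64(-0.0008), np.float64(-0.0002), np.float64(-0.0082)] [ 0.1  0.  -0. ]
[np.float64(-0.0008), np.float64(-0.0), np.float64(-0.0097)] [ 0.1  0.  -0. ]
[np.float64(-0.0008), np.float64(0.0001), np.float64(-0.0111)] [ 0.1  0.  -0. ]
[np.float64(-0.0008), np.float64(0.0003), np.float64(-0.0126)] [ 0.1  0.  -0. ]
[np.float64(-0.0008), np.float64(0.0005), np.float64(-0.0141)] [ 0.1  0.  -0. ]
```

Emit:
{"op": "arm_command", "data": {"targets": [[[0, 0, -0.0008, 0, 0, 0, -1], [0, 0, -0.002, 0, 0, 0, -1], [0, 0, -0.0032, 0, 0, 0, -1], [0, 0, -0.0045, 0, 0, 0, -1], [0, 0, -0.006, 0, 0, 0, -1], [0, 0, -0.0075, 0, 0, 0, -1], [0, 0, -0.009, 0, 0, 0, -1]]]}}

```text
time_s: 7.55
tool_pos: [0.5042, -0.0886, 0.1043]
tool_rot: [-175.1, 0.0, 91.9]
force: [2.5, 0.5, 3.2]
grip_width: 0.0867
```

```bash
python3 s.py; python3 lid.py side4.png
```

```text
7.55 [ 0.5042 -0.0886  0.1043] [-1.7508e+02  1.0000e-02  9.1910e+01] [2.47 0.52 3.2 ] [ 0.023 -0.879  0.014]
near [ 0.4608 -0.0901  0.1081] far out [ 0.5624 -0.0867  0.0993] far in [ 0.5475 -0.0872  0.1006]
-0.08 221 [0.0889 0.0988 0.1088]
-0.06 356 [0.1048 0.1071 0.1093]
-0.04 465 [0.1014 0.1048 0.1069]
-0.02 454 [0.0987 0.1022 0.1045]
0.0 405 [0.096  0.0996 0.1027]
0.02 357 [0.0922 0.0966 0.0988]
0.04 361 [0.0893 0.0936 0.0959]
0.06 245 [0.0884 0.0912 0.0935]
0.08 70 [0.0869 0.089  0.091 ]
```

```bash
python3 rows.py 0.14 0.34 10
```

```text
7.6 [ 0.5042 -0.0886  0.1046] [ 2.37 -0.11  1.93]
meas-vs-plan [ 0.0008  0.0002 -0.0002 -0.0827 -0.0064 -0.0063]
[np.float64(-0.0008), np.float64(-0.0), np.float64(-0.0016)] [0.1 0.  0. ]
[np.float64(-0.0008), np.float64(0.0002), np.float64(-0.0035)] [0.1 0.  0. ]
[np.float64(-0.0008), np.float64(0.0005), np.float64(-0.0053)] [0.1 0.  0. ]
[np.float64(-0.0008), np.float64(0.0008), np.float64(-0.0072)] [0.1 0.  0. ]
[np.float64(-0.0008), np.float64(0.0011), np.float64(-0.009)] [0.1 0.  0. ]
[np.float64(-0.0008), np.float64(0.0015), np.float64(-0.0108)] [0.1 0.  0. ]
[np.float64(-0.0008), np.float64(0.0019), np.float64(-0.0127)] [0.1 0.  0. ]
[np.float64(-0.0008), np.float64(0.0023), np.float64(-0.0145)] [0.1 0.  0. ]
[np.float64(-0.0008), np.float64(0.0028), np.float64(-0.0164)] [0.1 0.  0. ]
[np.float64(-0.0008), np.float64(0.0033), np.float64(-0.0182)] [0.1 0.  0. ]
```

Emit:
{"op": "arm_command", "data": {"targets": [[[0, 0, -0.0016, 0, 0, 0, -1], [0, 0.0002, -0.0035, 0, 0, 0, -1], [0, 0.0005, -0.0053, 0, 0, 0, -1], [0, 0.0008, -0.0072, 0, 0, 0, -1], [0, 0.0011, -0.009, 0, 0, 0, -1], [0, 0.0015, -0.0108, 0, 0, 0, -1], [0, 0.0019, -0.0127, 0, 0, 0, -1], [0, 0.0023, -0.0145, 0, 0, 0, -1], [0, 0.0028, -0.0164, 0, 0, 0, -1], [0, 0.0033, -0.0182, 0, 0, 0, -1]]]}}

```text
time_s: 8.6
tool_pos: [0.5083, -0.0884, 0.1221]
tool_rot: [-175.0, -0.0, 91.9]
force: [2.3, 0.0, 1.9]
grip_width: 0.0869
```

```bash
python3 rows.py 0.34 0.54 10; python3 lid.py side5.png
```

```text
8.6 [ 0.5083 -0.0884  0.1221] [2.27 0.04 1.89]
meas-vs-plan [ 0.0008 -0.0007  0.0004  0.0201  0.0019 -0.0009]
[np.float64(-0.0008), np.float64(0.0013), np.float64(-0.0022)] [-0. -0.  0.]
[np.float64(-0.0008), np.float64(0.0019), np.float64(-0.0041)] [-0. -0.  0.]
[np.float64(-0.0008), np.float64(0.0025), np.float64(-0.0059)] [-0. -0.  0.]
[np.float64(-0.0008), np.float64(0.0032), np.float64(-0.0077)] [-0. -0.  0.]
[np.float64(-0.0008), np.float64(0.0039), np.float64(-0.0096)] [-0. -0.  0.]
[np.float64(-0.0008), np.float64(0.0047), np.float64(-0.0114)] [-0. -0.  0.]
[np.float64(-0.0008), np.float64(0.0055), np.float64(-0.0132)] [-0. -0.  0.]
[np.float64(-0.0008), np.float64(0.0063), np.float64(-0.015)] [-0. -0.  0.]
[np.float64(-0.0008), np.float64(0.0072), np.float64(-0.0168)] [-0. -0.  0.]
[np.float64(-0.0008), np.float64(0.0081), np.float64(-0.0186)] [-0. -0.  0.]
-0.08 13 [0.0861 0.2282 0.2309]
-0.06 412 [0.1184 0.1307 0.1356]
-0.04 391 [0.1225 0.1289 0.1323]
-0.02 406 [0.1181 0.1227 0.126 ]
0.0 389 [0.1116 0.1164 0.122 ]
0.02 324 [0.104  0.1085 0.1121]
0.04 338 [0.0969 0.1018 0.1052]
0.06 271 [0.0914 0.0956 0.0988]
0.08 99 [0.0876 0.0898 0.0924]
```

Emit:
{"op": "arm_command", "data": {"targets": [[[0, 0.0009, -0.002, 0, 0, 0, -1], [0, 0.0017, -0.004, 0, 0, 0, -1], [0, 0.0025, -0.0059, 0, 0, 0, -1], [0, 0.0032, -0.0077, 0, 0, 0, -1], [0, 0.0039, -0.0096, 0, 0, 0, -1], [0, 0.0047, -0.0114, 0, 0, 0, -1], [0, 0.0055, -0.0132, 0, 0, 0, -1], [0, 0.0063, -0.015, 0, 0, 0, -1], [0, 0.0072, -0.0168, 0, 0, 0, -1], [0, 0.0081, -0.0186, 0, 0, 0, -1]]]}}

```text
time_s: 9.65
tool_pos: [0.518, -0.0882, 0.1399]
tool_rot: [-175.0, 0.0, 91.9]
force: [2.7, -0.7, 0.9]
grip_width: 0.0871
```

```bash
python3 rows.py 0.54 0.74 10; python3 lid.py side6.png
```

```text
9.65 [ 0.518  -0.0882  0.1399] [ 2.68 -0.66  0.93]
meas-vs-plan [ 0.0008  0.     -0.      0.0224 -0.0019  0.0029]
[np.float64(-0.0008), np.float64(0.001), np.float64(-0.0017)] [-0.  0. -0.]
[np.float64(-0.0008), np.float64(0.0019), np.float64(-0.0035)] [-0.  0. -0.]
[np.float64(-0.0008), np.float64(0.003), np.float64(-0.0052)] [-0.  0. -0.]
[np.float64(-0.0008), np.float64(0.004), np.float64(-0.007)] [-0.  0. -0.]
[np.float64(-0.0008), np.float64(0.0052), np.float64(-0.0087)] [-0.  0. -0.]
[np.float64(-0.0008), np.float64(0.0063), np.float64(-0.0104)] [-0.  0. -0.]
[np.float64(-0.0008), np.float64(0.0075), np.float64(-0.0121)] [-0.  0. -0.]
[np.float64(-0.0008), np.float64(0.0087), np.float64(-0.0137)] [-0.  0. -0.]
[np.float64(-0.0008), np.float64(0.01), np.float64(-0.0154)] [-0.  0. -0.]
[np.float64(-0.0008), np.float64(0.0113), np.float64(-0.017)] [-0.  0. -0.]
-0.08 12 [0.2203 0.2392 0.2483]
-0.06 86 [0.1412 0.1451 0.1495]
-0.04 420 [0.1486 0.1564 0.1605]
-0.02 341 [0.1386 0.148  0.1534]
0.0 355 [0.1286 0.1372 0.1429]
0.02 305 [0.1157 0.1248 0.1308]
0.04 283 [0.103  0.1127 0.1182]
0.06 249 [0.0943 0.1013 0.1065]
0.08 106 [0.0862 0.0912 0.0949]
```

Emit:
{"op": "arm_command", "data": {"targets": [[[0, 0.001, -0.0017, 0, 0, 0, -1], [0, 0.0019, -0.0035, 0, 0, 0, -1], [0, 0.003, -0.0052, 0, 0, 0, -1], [0, 0.004, -0.007, 0, 0, 0, -1], [0, 0.0052, -0.0087, 0, 0, 0, -1], [0, 0.0063, -0.0104, 0, 0, 0, -1], [0, 0.0075, -0.0121, 0, 0, 0, -1], [0, 0.0087, -0.0137, 0, 0, 0, -1], [0, 0.01, -0.0154, 0, 0, 0, -1], [0, 0.0113, -0.017, 0, 0, 0, -1]]]}}

```text
time_s: 10.7
tool_pos: [0.5308, -0.0877, 0.1559]
tool_rot: [-175.0, 0.0, 91.9]
force: [2.1, 0.1, 0.4]
grip_width: 0.0871
```

```bash
python3 rows.py 0.74 0.92 10; python3 lid.py side7.png
```

```text
10.7 [ 0.5308 -0.0877  0.1559] [2.09 0.14 0.39]
meas-vs-plan [ 0.0008  0.0001  0.      0.021  -0.0016 -0.0014]
[np.float64(-0.0008), np.float64(0.0011), np.float64(-0.0015)] [-0.  0.  0.]
[np.float64(-0.0008), np.float64(0.0023), np.float64(-0.0029)] [-0.  0.  0.]
[np.float64(-0.0008), np.float64(0.0036), np.float64(-0.0043)] [-0.  0.  0.]
[np.float64(-0.0008), np.float64(0.0049), np.float64(-0.0057)] [-0.  0.  0.]
[np.float64(-0.0008), np.float64(0.0062), np.float64(-0.0071)] [-0.  0.  0.]
[np.float64(-0.0008), np.float64(0.0076), np.float64(-0.0085)] [-0.  0.  0.]
[np.float64(-0.0008), np.float64(0.0089), np.float64(-0.0098)] [-0.  0.  0.]
[np.float64(-0.0008), np.float64(0.0103), np.float64(-0.0111)] [-0.  0.  0.]
[np.float64(-0.0008), np.float64(0.0118), np.float64(-0.0124)] [-0.  0.  0.]
[np.float64(-0.0008), np.float64(0.0132), np.float64(-0.0137)] [-0.  0.  0.]
-0.08 34 [0.1628 0.1781 0.2564]
-0.06 7 [0.2475 0.264  0.2651]
-0.04 121 [0.1657 0.1692 0.173 ]
-0.02 383 [0.1713 0.1775 0.182 ]
0.0 260 [0.1461 0.1627 0.1711]
0.02 261 [0.1293 0.1461 0.1554]
0.04 217 [0.1092 0.1257 0.1355]
0.06 212 [0.0943 0.1078 0.1176]
0.08 87 [0.0865 0.0937 0.0992]
```

Slope ≈ 0.71 rad and still in contact, so I'll continue.

Emit:
{"op": "arm_command", "data": {"targets": [[[0, 0.0011, -0.0015, 0, 0, 0, -1], [0, 0.0023, -0.0029, 0, 0, 0, -1], [0, 0.0036, -0.0043, 0, 0, 0, -1], [0, 0.0049, -0.0057, 0, 0, 0, -1], [0, 0.0062, -0.0071, 0, 0, 0, -1], [0, 0.0076, -0.0085, 0, 0, 0, -1], [0, 0.0089, -0.0098, 0, 0, 0, -1], [0, 0.0103, -0.0111, 0, 0, 0, -1], [0, 0.0118, -0.0124, 0, 0, 0, -1], [0, 0.0132, -0.0137, 0, 0, 0, -1]]]}}

```text
time_s: 11.75
tool_pos: [0.5452, -0.0873, 0.1683]
tool_rot: [-175.0, 0.0, 91.9]
force: [2.0, 1.0, -0.6]
grip_width: 0.0873
```

```bash
python3 rows.py 0.92 1.1 10
```

```text
11.75 [ 0.5452 -0.0873  0.1683] [ 2.02  0.99 -0.62]
meas-vs-plan [ 0.0008 -0.      0.      0.0208 -0.0011  0.0011]
[np.float64(-0.0008), np.float64(0.0015), np.float64(-0.0013)] [-0.  0. -0.]
[np.float64(-0.0008), np.float64(0.0031), np.float64(-0.0025)] [-0.  0. -0.]
[np.float64(-0.0008), np.float64(0.0046), np.float64(-0.0038)] [-0.  0. -0.]
[np.float64(-0.0008), np.float64(0.0062), np.float64(-0.0049)] [-0.  0. -0.]
[np.float64(-0.0008), np.float64(0.0078), np.float64(-0.0061)] [-0.  0. -0.]
[np.float64(-0.0008), np.float64(0.0094), np.float64(-0.0072)] [-0.  0. -0.]
[np.float64(-0.0008), np.float64(0.0111), np.float64(-0.0084)] [-0.  0. -0.]
[np.float64(-0.0008), np.float64(0.0127), np.float64(-0.0094)] [-0.  0. -0.]
[np.float64(-0.0008), np.float64(0.0144), np.float64(-0.0105)] [-0.  0. -0.]
[np.float64(-0.0008), np.float64(0.0162), np.float64(-0.0115)] [-0.  0. -0.]
```

Emit:
{"op": "arm_command", "data": {"targets": [[[0, 0.0015, -0.0013, 0, 0, 0, -1], [0, 0.0031, -0.0025, 0, 0, 0, -1], [0, 0.0046, -0.0038, 0, 0, 0, -1], [0, 0.0062, -0.0049, 0, 0, 0, -1], [0, 0.0078, -0.0061, 0, 0, 0, -1], [0, 0.0094, -0.0072, 0, 0, 0, -1], [0, 0.0111, -0.0084, 0, 0, 0, -1], [0, 0.0127, -0.0094, 0, 0, 0, -1], [0, 0.0144, -0.0105, 0, 0, 0, -1], [0, 0.0162, -0.0115, 0, 0, 0, -1]]]}}

```text
time_s: 12.75
tool_pos: [0.5623, -0.0867, 0.1784]
tool_rot: [-175.0, 0.0, 91.9]
force: [1.7, -0.1, -0.1]
grip_width: 0.0871
```

```bash
python3 rows.py 1.1 1.28 10;  python3 lid.py side8.png
```

```text
12.75 [ 0.5623 -0.0867  0.1784] [ 1.74 -0.06 -0.14]
meas-vs-plan [ 0.0008  0.0001  0.      0.019  -0.0023 -0.0039]
[np.float64(-0.0008), np.float64(0.0017), np.float64(-0.001)] [-0.  0.  0.]
[np.float64(-0.0008), np.float64(0.0035), np.float64(-0.002)] [-0.  0.  0.]
[np.float64(-0.0008), np.float64(0.0052), np.float64(-0.0029)] [-0.  0.  0.]
[np.float64(-0.0008), np.float64(0.0071), np.float64(-0.0039)] [-0.  0.  0.]
[np.float64(-0.0008), np.float64(0.0089), np.float64(-0.0048)] [-0.  0.  0.]
[np.float64(-0.0008), np.float64(0.0108), np.float64(-0.0055)] [-0.  0.  0.]
[np.float64(-0.0008), np.float64(0.0129), np.float64(-0.0059)] [-0.  0.  0.]
[np.float64(-0.0008), np.float64(0.0149), np.float64(-0.0064)] [-0.  0.  0.]
[np.float64(-0.0008), np.float64(0.017), np.float64(-0.0068)] [-0.  0.  0.]
[np.float64(-0.0008), np.float64(0.0191), np.float64(-0.0072)] [-0.  0.  0.]
-0.04 24 [0.1989 0.2764 0.2879]
0.0 46 [0.1963 0.1988 0.2008]
0.02 410 [0.1946 0.2035 0.2074]
0.04 121 [0.1309 0.1561 0.1805]
0.06 113 [0.0984 0.118  0.1433]
0.08 147 [0.0704 0.0728 0.1016]
```

View pics/side8.png

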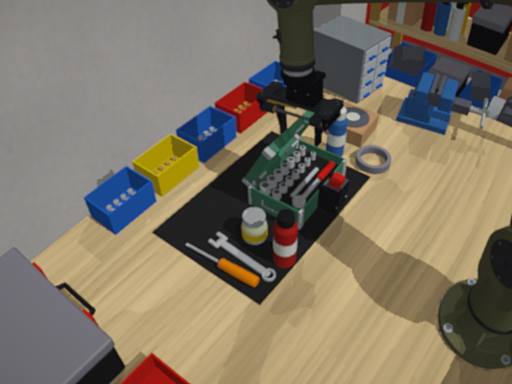

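The lid (around [285,145]) is held by the far finger and the near finger sits inside the opening. All the loose things look in place, so I'll continue a little slower.

Emit:
{"op": "arm_command", "data": {"targets": [[[0, 0.0017, -0.001, 0, 0, 0, -1], [0, 0.0035, -0.002, 0, 0, 0, -1], [0, 0.0052, -0.0029, 0, 0, 0, -1], [0, 0.0071, -0.0039, 0, 0, 0, -1], [0, 0.0089, -0.0048, 0, 0, 0, -1], [0, 0.0108, -0.0055, 0, 0, 0, -1], [0, 0.0127, -0.006, 0, 0, 0, -1], [0, 0.0147, -0.0064, 0, 0, 0, -1], [0, 0.0167, -0.0068, 0, 0, 0, -1], [0, 0.0187, -0.0072, 0, 0, 0, -1]]]}}

```text
time_s: 13.8
tool_pos: [0.5816, -0.086, 0.1839]
tool_rot: [-175.0, -0.0, 91.9]
force: [2.4, 0.7, -0.4]
grip_width: 0.0867
```

```bash
python3 rows.py 1.28 1.44 10
```

```text
13.8 [ 0.5816 -0.086   0.1839] [ 2.42  0.7  -0.38]
meas-vs-plan [ 0.0008 -0.0003 -0.      0.0131  0.0001 -0.0043]
[np.float64(-0.0008), np.float64(0.0021), np.float64(-0.0003)] [-0. -0.  0.]
[np.float64(-0.0008), np.float64(0.004), np.float64(-0.0006)] [-0. -0.  0.]
[np.float64(-0.0008), np.float64(0.0058), np.float64(-0.0008)] [-0. -0.  0.]
[np.float64(-0.0008), np.float64(0.0077), np.float64(-0.001)] [-0. -0.  0.]
[np.float64(-0.0008), np.float64(0.0095), np.float64(-0.0012)] [-0. -0.  0.]
[np.float64(-0.0008), np.float64(0.0114), np.float64(-0.0014)] [-0. -0.  0.]
[np.float64(-0.0008), np.float64(0.0132), np.float64(-0.0015)] [-0. -0.  0.]
[np.float64(-0.0008), np.float64(0.0151), np.float64(-0.0016)] [-0. -0.  0.]
[np.float64(-0.0008), np.float64(0.017), np.float64(-0.0016)] [-0. -0.  0.]
[np.float64(-0.0008), np.float64(0.0188), np.float64(-0.0017)] [-0. -0.  0.]
```

Emit:
{"op": "arm_command", "data": {"targets": [[[0, 0.002, -0.0003, 0, 0, 0, -1], [0, 0.0039, -0.0006, 0, 0, 0, -1], [0, 0.0057, -0.0008, 0, 0, 0, -1], [0, 0.0075, -0.001, 0, 0, 0, -1], [0, 0.0093, -0.0012, 0, 0, 0, -1], [0, 0.0111, -0.0014, 0, 0, 0, -1], [0, 0.0129, -0.0015, 0, 0, 0, -1], [0, 0.0147, -0.0016, 0, 0, 0, -1], [0, 0.0165, -0.0016, 0, 0, 0, -1], [0, 0.0183, -0.0017, 0, 0, 0, -1]]]}}

```text
time_s: 14.8
tool_pos: [0.6001, -0.0853, 0.184]
tool_rot: [-175.0, -0.0, 91.9]
force: [1.0, 0.4, 0.4]
grip_width: 0.0868
```

```bash
python3 rows.py 1.44 1.60 10; python3 lid.py side9.png
```

```text
14.8 [ 0.6001 -0.0853  0.184 ] [1.   0.41 0.41]
meas-vs-plan [ 0.0009 -0.0005 -0.      0.0022  0.0019 -0.0071]
[np.float64(-0.0009), np.float64(0.0023), np.float64(0.0)] [-0. -0.  0.]
[np.float64(-0.0009), np.float64(0.0042), np.float64(0.0001)] [-0. -0.  0.]
[np.float64(-0.0009), np.float64(0.0061), np.float64(0.0001)] [-0. -0.  0.]
[np.float64(-0.0009), np.float64(0.0079), np.float64(0.0002)] [-0. -0.  0.]
[np.float64(-0.0009), np.float64(0.0098), np.float64(0.0003)] [-0. -0.  0.]
[np.float64(-0.0009), np.float64(0.0117), np.float64(0.0005)] [-0. -0.  0.]
[np.float64(-0.0009), np.float64(0.0135), np.float64(0.0006)] [-0. -0.  0.]
[np.float64(-0.0009), np.float64(0.0154), np.float64(0.0008)] [-0. -0.  0.]
[np.float64(-0.0009), np.float64(0.0172), np.float64(0.0011)] [-0. -0.  0.]
[np.float64(-0.0009), np.float64(0.0191), np.float64(0.0013)] [-0. -0.  0.]
0.0 22 [0.2249 0.2868 0.2946]
0.02 13 [0.2745 0.291  0.5276]
0.06 344 [0.1583 0.2134 0.2157]
0.08 411 [0.0705 0.1205 0.2154]
0.1 8 [0.0884 0.098  0.1492]
```

Emit:
{"op": "arm_command", "data": {"targets": [[[0, 0.002, 0, 0, 0, 0, -1], [0, 0.0038, 0, 0, 0, 0, -1], [0, 0.0056, 0, 0, 0, 0, -1], [0, 0.0073, 0, 0, 0, 0, -1], [0, 0.009, 0, 0, 0, 0, -1], [0, 0.0107, 0, 0, 0, 0, -1], [0, 0.0124, 0, 0, 0, 0, -1], [0, 0.0141, 0, 0, 0, 0, -1], [0, 0.0158, 0, 0, 0, 0, -1], [0, 0.0175, 0, 0, 0, 0, -1]]]}}

```text
time_s: 15.85
tool_pos: [0.6173, -0.0851, 0.1823]
tool_rot: [-175.0, 0.0, 91.9]
force: [0.3, -1.3, -0.1]
grip_width: 0.0872
```

```bash
python3 rows.py 1.59 1.67 4; python3 lid.py side10.png
```

```text
15.85 [ 0.6173 -0.0851  0.1823] [ 0.32 -1.3  -0.1 ]
meas-vs-plan [ 0.0005 -0.0006 -0.0009  0.0338 -0.0159  0.0139]
[np.float64(-0.0005), np.float64(0.0029), np.float64(0.0013)] [-0.  0. -0.]
[np.float64(-0.0005), np.float64(0.0052), np.float64(0.0016)] [-0.  0. -0.]
[np.float64(-0.0005), np.float64(0.0075), np.float64(0.0021)] [-0.  0. -0.]
[np.float64(-0.0005), np.float64(0.0098), np.float64(0.0026)] [-0.  0. -0.]
0.02 16 [0.2    0.2195 0.2912]
0.04 10 [0.2724 0.289  0.2915]
0.08 407 [0.0918 0.1863 0.2153]
0.1 181 [0.1048 0.2127 0.2152]
```

Near the stop now. I'll ease on slowly past full-open so the finger leaves the lid.

Emit:
{"op": "arm_command", "data": {"targets": [[[0, 0.0015, 0, 0, 0, 0, -1], [0, 0.003, 0, 0, 0, 0, -1], [0, 0.0045, 0, 0, 0, 0, -1], [0, 0.006, 0, 0, 0, 0, -1], [0, 0.0075, 0, 0, 0, 0, -1], [0, 0.009, 0, 0, 0, 0, -1], [0, 0.0105, 0, 0, 0, 0, -1], [0, 0.012, 0, 0, 0, 0, -1], [0, 0.0135, 0, 0, 0, 0, -1], [0, 0.015, 0, 0, 0, 0, -1]]]}}

```text
time_s: 16.9
tool_pos: [0.6323, -0.0844, 0.1811]
tool_rot: [-175.0, 0.0, 91.9]
force: [0.4, -0.1, -0.0]
grip_width: 0.087
```

```bash
python3 s.py; python3 lid.py side11.png
python3 - <<'E'
import cv2
a=cv2.imread('pics/side11.png')[70:220,220:370]; cv2.imwrite('pics/side11z.png',cv2.resize(a,None,fx=4,fy=4))
E
```

```text
16.9 [ 0.6323 -0.0844  0.1811] [-1.7498e+02  1.0000e-02  9.1900e+01] [ 0.38 -0.1  -0.03] [-0.051 -0.163 -0.036]
near [ 0.5889 -0.0858  0.1849] far out [ 0.6905 -0.0824  0.176 ] far in [ 0.6756 -0.0829  0.1773]
0.02 6 [0.1897 0.1927 0.2508]
0.04 13 [0.2763 0.2885 0.2909]
0.08 198 [0.0874 0.1421 0.2134]
0.1 346 [0.1179 0.2116 0.2141]
```

View pics/side11z.png

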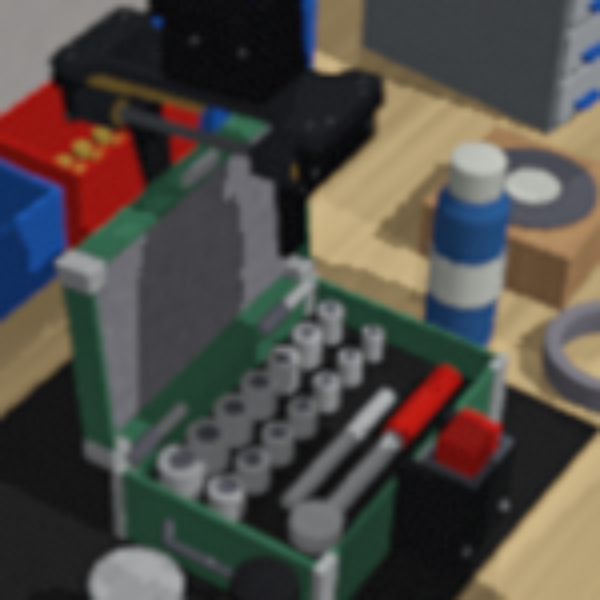

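The lid stands open, the button is up at zoom [468,440] and the forces are about zero. I'll back the finger off a little more, then lift out parallel to the lid.

Emit:
{"op": "arm_command", "data": {"targets": [[[0, 0.001, 0, 0, 0, 0, -1], [0, 0.0025, 0, 0, 0, 0, -1], [0, 0.004, 0, 0, 0, 0, -1], [0, 0.004, -0.003, 0, 0, 0, -1], [0, 0.004, -0.008, 0, 0, 0, -1], [0, 0.004, -0.015, 0, 0, 0, -1], [0, 0.004, -0.023, 0, 0, 0, -1], [0, 0.004, -0.031, 0, 0, 0, -1], [0, 0.004, -0.039, 0, 0, 0, -1], [0, 0.004, -0.047, 0, 0, 0, -1]]]}}

```text
time_s: 17.95
tool_pos: [0.6405, -0.0841, 0.2286]
tool_rot: [-175.0, 0.0, 91.9]
force: [-0.5, -0.2, 0.5]
grip_width: 0.0869
```

Emit:
{"op": "arm_command", "data": {"targets": [[[0, 0, -0.008, 0, 0, 0, -1], [0, 0, -0.018, 0, 0, 0, -1], [0, 0, -0.028, 0, 0, 0, -1], [0, 0, -0.038, 0, 0, 0, -1], [0, 0, -0.048, 0, 0, 0, -1], [0, 0, -0.058, 0, 0, 0, -1], [0, 0, -0.066, 0, 0, 0, -1], [0, 0, -0.072, 0, 0, 0, -1], [0, 0, -0.075, 0, 0, 0, -1], [0, 0, -0.075, 0, 0, 0, -1]]]}}

```text
time_s: 18.95
tool_pos: [0.647, -0.0838, 0.3026]
tool_rot: [-175.0, -0.0, 91.9]
force: [-0.3, -0.1, 0.3]
grip_width: 0.0871
```

```bash
python3 s.py; python3 lid.py side12.png
python3 - <<'E'
from h import *
t=shot('top','top12.png')
a=cv2.imread('pics/side12.png')[60:290,190:420]; cv2.imwrite('pics/side12z.png',cv2.resize(a,None,fx=2.6,fy=2.6))
c=read_camera('side');P=cloud(c);hsv=cv2.cvtColor(c['img'],cv2.COLOR_RGB2HSV)
red=((hsv[...,0]<8)|(hsv[...,0]>172))&(hsv[...,1]>120)&(abs(P[...,0]-.455)<.03)&(abs(P[...,1]+.09)<.03)
print('btn',np.percentile(P[red][:,2],[50,75,95]))
for n in ['spray_red','spray_blue','grease_tin','tape','spanner','driver','disc_box']:
    r=search_frame(n,'side'); print(n,[(x['position'],round(x['conf'],2)) for x in r[:1]])
E
```

```text
18.95 [ 0.647  -0.0838  0.3026] [-175.01   -0.     91.91] [-0.28 -0.1   0.32] [-0.012 -0.144 -0.029]
near [ 0.6037 -0.0852  0.3064] far out [ 0.7052 -0.0818  0.2976] far in [ 0.6903 -0.0823  0.2989]
0.08 267 [0.0906 0.1419 0.2127]
0.1 503 [0.1177 0.2112 0.214 ]
btn [0.10330836 0.10565801 0.10737532]
spray_red [([282.6, 239.6], 0.72)]
spray_blue [([335.4, 131.0], 0.9)]
grease_tin [([255.9, 226.9], 0.77)]
tape [([368.4, 166.0], 0.91)]
spanner [([241.3, 257.8], 0.62)]
driver [([235.6, 272.1], 0.66)]
disc_box [([357.9, 121.6], 0.75)]
```

View pics/side12z.png

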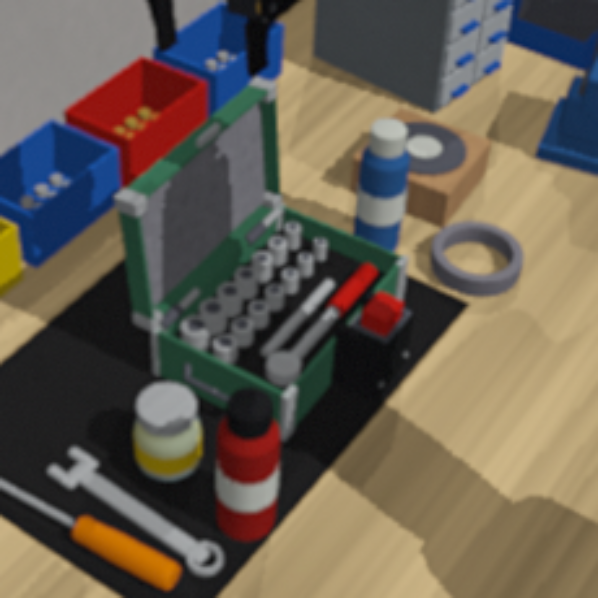

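View pics/top12.png

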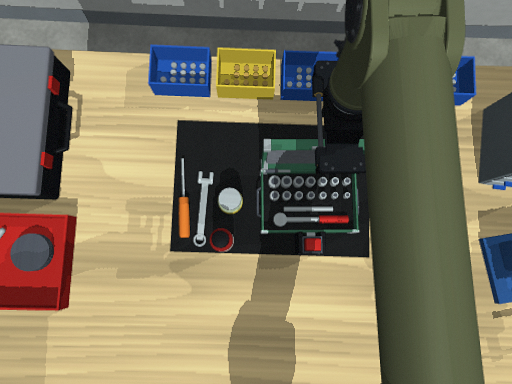

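The lid stands fully open, past upright. The button top is back at 0.1055, every loose thing is in its place, and the hand is clear. I'll hand the job in.

```bash
python3 -c "
from cell import *
print(sign_off()); print(get_obs()['time_s'])"
```

```text
the job is handed in; nothing more can be done
None
the job is handed in; nothing more can be done
```

The case is open: the lid stands at its stop, the red button is free again, and I handed the job in at about 19 s of the 42 s allowed.

- **Button:** I pressed it down slowly with the near finger, reading about 7 N at most. The far finger waited about 3 mm over the lid.
- **Lid:** It popped onto the far finger, and I guided it round its arc over about 9 s. It stayed against the finger in every check until near the stop. I then backed the finger off and lifted clear.
- **Last checks:**
  - The lid is just past upright, with its top edge about 0.21 m above the bench.
  - The button top is back at about 0.1055 m, where it started.
  - Wrist force is about 0, and the hand is well above everything.
  - Both cans, the tin, tape, spanner, driver and box are where they were, as far as the pictures show. The networks' pixel positions differ by up to about 6 px (the spanner most), which I put down to their scatter.
- **Not explained:** just after the pop, the upward force read about 6–7 N, where button and lid together should give about 10 N. The pictures still showed the lid released and resting on the finger.

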